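# Feed a briquette through the stove's flap

## Task

On the ledge of the stove's feed box lie two pieces of pressed-sawdust fuel: push the rectangular briquette along the ledge and in through the hanging flap so that it drops into the box, then draw back so the flap swings shut behind it. Only push it with the fingers: do not lift it or squeeze it, it crumbles. Leave the round piece where it lies on the ledge and do not disturb anything else on the counter.

Things in the scene. Friction and masses are not known exactly. Their poses are not given: they have to be found in the camera images.
- feeder: Fixed brick and steel feed box; its place and yaw vary. Origin on the counter (z = 0) below the middle of the doorway's front face; x points from the ledge through the doorway into the box, y along the doorway's width, z up. In front of the doorway a flat rimless steel ledge, top 100 mm above the counter, spans x = -200 to +10 mm, y = -150 to +150 mm.
- doorway (a point): Middle of the doorway's threshold, on the ledge's top at the wall's front face; axes as the feed box. Doorway 76 mm wide, 48 mm high, in a wall 8 mm thick; lintel top 58 mm above the ledge. Two cheeks 24 mm high on the ledge funnel into it, from y = +-64 mm at x = -55 mm to +-38 mm at x = 0.
- drop_edge (a point): Middle of the ledge's inner edge, 10 mm behind the doorway's front face, 100 mm above the counter: a thing whose middle is pushed past it tips and drops inside.
- box_floor (a point): Centre of the box's inner floor, 6 mm above the counter (94 mm below the ledge), 97 mm behind the doorway's front face. The inside reaches 79 mm either way in x and 90 mm either way in y; far wall and roof (153 mm above the counter) are clear glass.
- flap (a joint): Thin aluminium flap, 72 mm wide, 45 mm high, 20 g, hanging in the doorway from a hinge along its top edge (148 mm above the counter, 4 mm behind the wall's front face). 0 = hanging shut; grows to 1.5 rad as it is pushed into the box; it cannot swing outward. It swings freely and falls shut by its own weight.
- briquette_mid (a point): Centre of the rectangular briquette, the piece to feed: wood-brown block 64 mm long (its x), 56 mm wide (its y), 26 mm high, 70 to 130 g, flat on the ledge, about 72 mm to one side of the doorway's middle line and 115 mm before the doorway, its x within 17 degrees of the feed box's x. Crumbles if pressed with more than 30 N.
- puck_center (a point): Centre of the round fuel piece, same stuff: a disc 56 mm across and 26 mm high lying on the ledge to the other side of the middle line. To be left there.
- jar: Lidded glass jar, 72 mm across, 120 mm high, standing on the counter close beside the ledge; origin at the middle of its underside.
- spoon_rest: Orange silicone spoon rest, dish 90 mm across and 16 mm high with a handle 60 mm long towards its -x, on the counter close beside the ledge; origin under the dish.
- colander: White enamel colander, 200 mm across, 100 mm high, two side handles; origin at the middle of its underside.
- masher: Wooden masher lying on the counter, 240 mm long along its x, 60 mm thick at its head; origin under its middle.
- mug: White mug, 80 mm across, 85 mm high; origin at the middle of its underside.
Things that resemble listed ones, but are neither listed nor needed, are in the scene too. Leave any red look-alike of the part that bears puck_center alone.

How it is judged:
By the outcome, as a careful person would: the job done as asked, in the order asked, and still so for the second after the job is handed in, with the robot touching nothing.
It also fails if it takes over 51 s, if anything falls off the work surface, if the arm or the gripper's body presses on something with over 40 N, if the wrist force passes 120 N, or if a joint passes its speed limit or range.

## Robot

A 7-joint arm with a two-finger parallel gripper is mounted at the origin on the work surface. World frame = base frame: x ahead of the robot, y to its left, z up, the work surface at z = 0. Lengths are in m, angles in rad, forces in N, time in s.
With the tool pointing down it reaches from about 0.4 to 0.75 m from the base axis. Payload 19.5 kg.
Tool frame: the origin (TCP) lies midway between the tips of the shut fingers; the grasp point (between the pads) lies 19 mm behind it; z points along the fingers, y is the direction in which the jaws open and shut (so a half turn about z gives the same grasp; the last joint's range is limited). The gripper opens to 85 mm and grips with 20 to 120 N. Pads are 22 mm wide; open, the fingers measure 114 mm over their backs; the gripper's body (76 mm by 85 mm) begins 54 mm behind the grasp point. The pads swing forward as they close: fully open they stand 13 mm farther back than shut.
Start: joints at [-1.171, 0.707, -0.028, 1.485, 0.022, 0.951, -0.075], TCP at [0.246, 0.52, 0.231] pointing down, gripper open.
Joint ranges: [-2.71, 2.71], [-0.32, 2.16], [-1.57, 1.52], [0, 2.45], [-1.46, 4.6], [0, 2.02], [-2.83, 2.83]. Speed limits (rad/s): [1.89, 1.89, 2.57, 2.57, 3.01, 3.01, 3.01].

## Interface

Orientations are given as a unit quaternion [x, y, z, w].
In Python, from plant import r gives the robot as it stands.
- The arm moves only by the tool jog_arm, never from a script. Its argument "steps" is a list of rows, each a list of 3 entries, a list of its own where there are three numbers: the closure, from 0 (fully open) to 1 (shut), then the shift along the tool's x, y, z in m, then the turn, a rotation vector about the tool's x, y, z in degrees. In form: [[grip, [x, y, z], [rx, ry, rz]], ...]. A call has exactly 8 rows; each row shifts and turns the commanded pose from where the row before left it, along the tool's axes as they then stand; what a row does not reach is not made up. A row lasts 1/10 s, in which the tool goes at most 50 mm and 8.59 degrees, less where a joint would pass 70% of its speed; a pose out of reach is approached as far as the arm can. A call with a gripper value outside its range is refused whole. The fingers move at their own pace and stop on an object; the grip force is fixed at half the most. Time passes only in rows, so rows that do not move let the fingers close, or fill a call up. It gives the time, the measured TCP pose, the force and the opening at its end, in the units of the state.
- r.get_obs(): the state, without advancing time (a new reading comes with each control period).
- r.get_image(name): name is "side" or "top" or "wrist"; returns a dict with "color" (480x640x3 uint8, red, green, blue), "fovy" (degrees; the focal length in pixels is half the picture's height over the tangent of half this angle, whatever the lens; pixels are square), "cx", "cy" (the principal point, pixels), "world_from_camera" (4x4, takes a point from camera to world coordinates). Camera axes: x right, y down, z forward; pixel columns grow to the right and rows downward; lengths in m; the calibration is good to about 2 mm. A picture is of the moment at which its call begins. There is no depth.
- r.close_job(): hands the job in, once; it reports no verdict.
Trained networks look in a picture, given as the dict that the camera call returned (one of the last four; its "shot" number tells which), for a name from the list of things; names that differ only in an ending like _2 or _b are one class to them, and where a whole thing is asked for, a point or a joint stands for the part that bears it (a point fixed in the world has none). Each returns a list of dicts, best first, with "confidence" (0 to 1); they miss things now and then, are a little off and sometimes report something else, mostly with a low value. They report only what shows in the picture. A call takes as long as a camera call. They do not tell look-alikes from the thing itself.
- r.trace(picture, label): "region" (480x640 bool, what is visible of it) and "extent" ([left, top, width, height] as shares, 0 to 1, of the picture: columns of its width, rows of its height, round what is visible of it).
- r.spot_point(picture, label): "position" ([row, column] as shares, 0 to 1, of the picture: columns of its width, rows of its height: a listed point, or the origin of a listed thing).
The state is a dict: "time_s": time; "joint_positions": joint angles; "qvel": joint speeds; "joint_torque": joint torques, N m; "ee_pos": TCP position; "tcp_rot": TCP orientation; "ft_force": force on the tool from outside, world axes, zero at the start; "ft_torque": the same for the moment, N m; "opening": finger opening in m.
Only numpy, scipy, OpenCV 4.12 (cv2) and the standard library are available. Lean on these libraries where they do the work, as an engineer would, in place of code of your own. Each camera call takes 0.05 s, during which the arm holds its last target.

## Working session

There is one attempt and no reset: what is moved stays moved. The work goes in short steps, Python scripts to look and compute and a tool call to move; the robot and the scene stay as the last step left them, time stands still between calls to the robot, and variables do not carry over. Pictures are saved under pics/ and viewed, and the job is handed in when it is done.

Besides the shell and the picture viewer there is one more tool, called as name(argument=value, ...), one argument or row to a line, values as JSON. jog_arm: Moves the arm, as the interface text tells. Its arguments: {"type":"object","properties":{"steps":{"type":"array"}},"required":["steps"]}

```bash
ls; mkdir -p pics; cat > h.py <<'E'
import numpy as np, cv2
from plant import r
def save(p,n): cv2.imwrite('pics/'+n+'.png',cv2.cvtColor(p['color'],cv2.COLOR_RGB2BGR))
def ray(p,row,col):
    f=240/np.tan(np.radians(p['fovy'])/2)
    T=np.array(p['world_from_camera'])
    d=T[:3,:3]@np.array([(col-p['cx'])/f,(row-p['cy'])/f,1.0]); return T[:3,3],d
def atz(p,row,col,z):
    o,d=ray(p,row,col); return o+d*(z-o[2])/d[2]
def proj(p,P):
    f=240/np.tan(np.radians(p['fovy'])/2)
    T=np.linalg.inv(np.array(p['world_from_camera'])); c=T[:3,:3]@np.array(P)+T[:3,3]
    return p['cy']+f*c[1]/c[2], p['cx']+f*c[0]/c[2]
E
python3 - <<'E'
from h import *
print(r.get_obs())
for n in ['top','side','wrist']:
    p=r.get_image(n); save(p,n+'0'); print(n,p['fovy'],p['cx'],p['cy'],np.round(p['world_from_camera'],3).tolist())
    for l in ['briquette_mid','puck_center','doorway','drop_edge','feeder','box_floor','jar','spoon_rest']:
        for s in r.spot_point(p,l)[:3]: print(n,l,round(s['position'][0]*480,1),round(s['position'][1]*640,1),round(s['confidence'],2))
E
```

```text
pics
{'time_s': 0.0, 'joint_positions': array([-1.17067922,  0.70707407, -0.02763512,  1.48501885,  0.02198297,
        0.95091405, -0.07553707]), 'qvel': array([ 0.00194297, -0.00039483, -0.00076103,  0.00049433,  0.00040292,
       -0.00050742,  0.00067504]), 'joint_torque': array([-8.66089995e-04, -8.83211589e+01,  1.23405587e+00, -2.36162567e+01,
        1.68241945e-02,  6.53030409e-03,  2.14998971e-05]), 'ee_pos': array([0.24573112, 0.51953985, 0.23083924]), 'tcp_rot': array([ 2.19132118e-01,  9.75695037e-01, -5.44102190e-04, -1.16304813e-04]), 'ft_force': array([0.63586552, 0.73395126, 0.20568386]), 'ft_torque': array([-0.02305457, -0.02255471, -0.02592085]), 'opening': 0.08521834915063081}
top 46.71264176666088 318.9227341050048 252.05059804558496 [[-0.014, -0.997, 0.081, 0.394], [-1.0, 0.013, -0.016, 0.081], [0.015, -0.081, -0.997, 1.742], [0.0, 0.0, 0.0, 1.0]]
top briquette_mid 250.8 332.3 0.96
top puck_center 256.0 384.2 0.59
top puck_center 303.3 360.1 0.56
top doorway 212.8 364.1 0.87
top drop_edge 208.3 362.0 0.8
top feeder 216.4 358.6 0.78
top box_floor 252.1 331.8 0.16
top jar 209.6 360.0 0.74
top jar 258.9 418.9 0.58
top spoon_rest 227.5 291.1 0.67
top spoon_rest 250.4 331.0 0.21
side 50.18754005543836 322.4516300202587 239.6955138986033 [[0.934, -0.287, 0.215, 0.244], [-0.358, -0.721, 0.593, -0.716], [-0.015, -0.631, -0.776, 1.124], [0.0, 0.0, 0.0, 1.0]]
side briquette_mid 253.2 334.4 0.75
side puck_center 358.0 293.0 0.93
side puck_center 298.7 351.8 0.86
side puck_center 323.3 280.6 0.69
side doorway 265.8 389.6 0.77
side drop_edge 268.6 393.5 0.69
side feeder 293.5 384.2 0.73
side jar 377.3 369.7 0.64
side spoon_rest 232.8 343.5 0.7
side spoon_rest 294.3 383.9 0.18
wrist 68.91520265337134 316.32565226712006 236.57494330922148 [[0.428, 0.862, 0.27, 0.177], [0.904, -0.408, -0.129, 0.552], [-0.001, 0.3, -0.954, 0.374], [0.0, 0.0, 0.0, 1.0]]
```

View pics/top0.png

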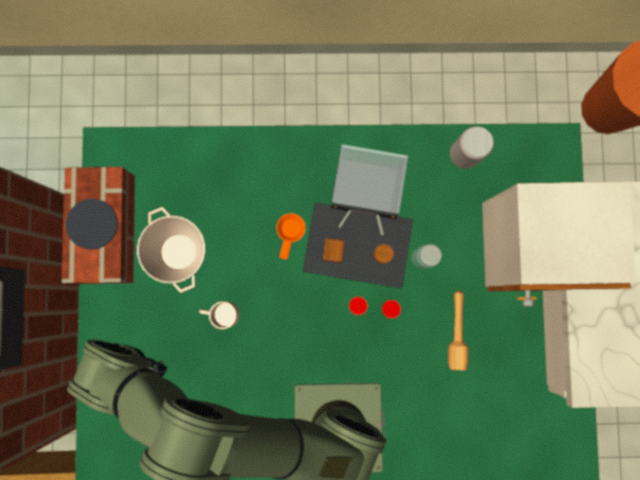

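View pics/side0.png

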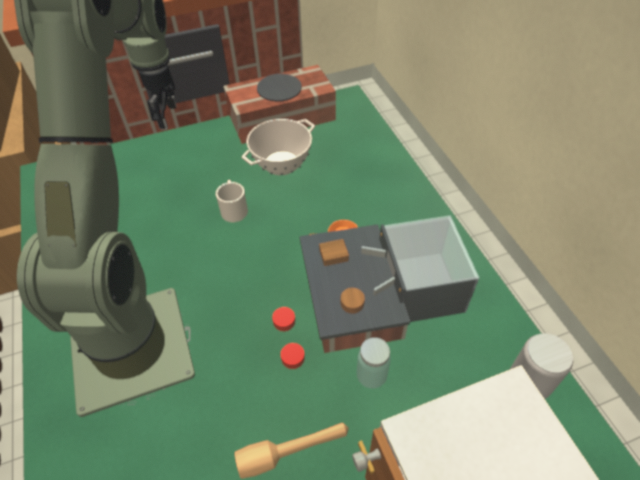

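The top picture shows the dark ledge, with corners near (316,204), (412,217), (404,288) and (303,271). The briquette is at (333,250), the puck at (384,254), and the glass box is above them. The spoon rest is to the left, the jar to the right, and two red discs sit in front of the ledge. Next I'll measure precisely.

```bash
python3 - <<'E'
from h import *
p=r.get_image('top'); q=r.get_image('side')
for pic,n in ((p,'topz'),(q,'sidez')):
    c=cv2.cvtColor(pic['color'],cv2.COLOR_RGB2BGR)
    x0,y0=(270,130) if n=='topz' else (270,200)
    cv2.imwrite(f'pics/{n}.png',cv2.resize(c[y0:y0+165,x0:x0+220],None,fx=3.6,fy=3.6,interpolation=cv2.INTER_CUBIC))
# point pairs
for l,z in (('briquette_mid',.126),('puck_center',.126),('feeder',.1)):
  for pic,nm in ((p,'top'),(q,'side')):
    for t in r.trace(pic,l)[:3]:
        m=t['region'].astype(np.uint8); cs,_=cv2.findContours(m,0,2); cc=max(cs,key=cv2.contourArea)
        rc=cv2.minAreaRect(cc); M=cv2.moments(m); cx,cy=M['m10']/M['m00'],M['m01']/M['m00']
        print(nm,l,round(t['confidence'],2),m.sum(),(cx,cy),atz(pic,cy,cx,z).round(4),rc)
        if nm=='top': print([atz(pic,b[1],b[0],z).round(3)[:2].tolist() for b in cv2.boxPoints(rc)])
for a in [(316,204),(412,217),(404,288),(303,271)]: print(a,atz(p,a[1],a[0],.1).round(4))
E
```

```text
top briquette_mid 0.69 404 (332.51485148514854, 250.26732673267327) [0.5305 0.0156 0.126 ] ((332.7538146972656, 250.46925354003906), (18.977313995361328, 22.078182220458984), 7.125016689300537)
[[0.502, 0.047], [0.566, 0.038], [0.558, -0.017], [0.494, -0.008]]
top briquette_mid 0.52 681 (289.1923641703377, 230.79735682819384) [0.5893 0.1415 0.126 ] ((291.1213684082031, 234.7890167236328), (41.73970413208008, 26.457950592041016), 81.25383758544922)
[[0.633, 0.183], [0.644, 0.106], [0.522, 0.089], [0.511, 0.165]]
side briquette_mid 0.63 1016 (231.89566929133858, 201.08366141732284) [0.3423 0.262  0.126 ] ((231.97061157226562, 200.38235473632812), (41.47359085083008, 28.861740112304688), 75.96376037597656)
side briquette_mid 0.6 601 (333.44093178036604, 252.0316139767055) [0.5314 0.0009 0.126 ] ((333.5235290527344, 252.10586547851562), (23.21156120300293, 27.44170379638672), 77.47119140625)
side briquette_mid 0.41 196 (341.4642857142857, 224.60204081632654) [0.5836 0.076  0.126 ] ((341.57000732421875, 223.989990234375), (9.192388534545898, 26.304372787475586), 81.8698959350586)
top puck
[... 854 characters left out ...]
0.69 431 (283.36426914153134, 318.661252900232) [ 0.3577 -0.1326  0.126 ] ((283.5, 318.5), (23.0, 21.0), 90.0)
top feeder 0.73 10439 (362.0058434715969, 219.19618737426956) [ 0.6245 -0.0749  0.1   ] ((362.49761962890625, 215.0138702392578), (101.18115997314453, 131.87625122070312), 9.727578163146973)
[[0.471, 0.107], [0.862, 0.036], [0.807, -0.264], [0.417, -0.187]]
side feeder 0.85 16157 (388.57424026737635, 279.21507705638425) [ 0.632  -0.1068  0.1   ] ((392.5799255371094, 280.07470703125), (118.62884521484375, 169.62918090820312), 79.91940307617188)
(316, 204) [0.6719 0.0617 0.1   ]
(412, 217) [ 0.6294 -0.2245  0.1   ]
(404, 288) [ 0.4181 -0.195   0.1   ]
(303, 271) [0.4723 0.1028 0.1   ]
```

View pics/topz.png

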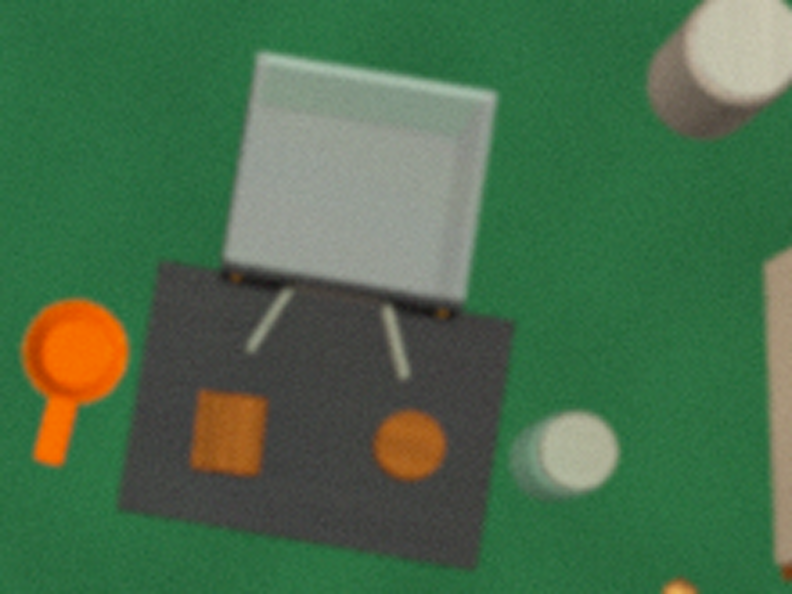

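View pics/sidez.png

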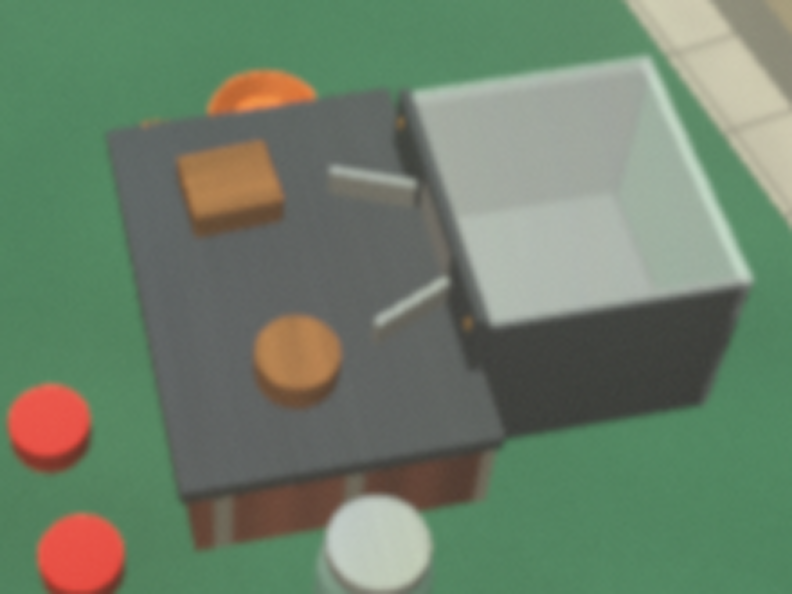

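```bash
cat > fit.py <<'E'
from h import *
from scipy.optimize import least_squares
p=r.get_image('top'); q=r.get_image('side')
u=lambda a,x0,y0:((a[0]+.5)/3.6-.5+x0,(a[1]+.5)/3.6-.5+y0)
T=lambda *a:u(a,270,130); S=lambda *a:u(a,270,200)
L=[(10,150),(-200,150),(-200,-150),(10,-150)]
obs=[(p,T(162,262),L[0]),(p,T(119,511),L[1]),(p,T(475,570),L[2]),(p,T(514,320),L[3]),
 (q,S(388,91),L[0]),(q,S(107,130),L[1]),(q,S(183,490),L[2]),(q,S(503,434),L[3])]
obs=[(a,b,(c[0],c[1],100)) for a,b,c in obs]
def W(v,P):
    c,s=np.cos(v[2]),np.sin(v[2]); x,y,z=np.array(P)/1000
    return np.array([v[0]+c*x-s*y,v[1]+s*x+c*y,z])
def fit(obs,v0,w):
    def res(v):
        o=[]
        for a,b,c in obs:
            rr,cc=proj(a,W(v,c)); o+=[cc-b[0],rr-b[1]]
        return np.array(o)
    s=least_squares(res,v0,loss='soft_l1'); print(w,s.x.round(4),np.degrees(s.x[2]).round(2)); print(res(s.x).reshape(-1,2).round(1).tolist()); return s.x
F=fit(obs,[.65,-.08,-.15],'feeder')
F1=fit(obs[:4],F,'top only');F2=fit(obs[4:],F,'side only')
B=[(32,28),(32,-28),(-32,-28),(-32,28)]
tz=[T(199,389),T(268,395),T(260,476),T(191,470)]; sz=[S(265,140),S(284,188),S(195,218),S(177,155)]
ob=[(p,t,(*b,126)) for t,b in zip(tz,B)]+[(q,t,(*b,126)) for t,b in zip(sz,B)]
b=fit(ob,[.53,.015,-.1],'briq')
fit(ob[:4],b,'top');fit(ob[4:],b,'side')
def inF(F,P):
    c,s=np.cos(F[2]),np.sin(F[2]);d=np.array(P[:2])-F[:2]; return np.array([c*d[0]+s*d[1],-s*d[0]+c*d[1]])
print('briq in F',inF(F,b),np.degrees(b[2]-F[2]))
pk=[atz(p,T(411,445)[1],T(411,445)[0],.126),atz(q,S(298,348)[1],S(298,348)[0],.126)]
for k in pk: print('puck',k,inF(F,k))
for P in [(0,38,124),(-55,64,124),(0,-38,124),(-55,-64,124)]:
    for a,x0,y0 in ((p,270,130),(q,270,200)):
        rr,cc=proj(a,W(F,P)); print(P,round((cc-x0)*3.6),round((rr-y0)*3.6))
E
python3 fit.py
```

```text
feeder [ 0.6436 -0.0789 -0.1819] -10.42
[[-0.4, -1.3], [-0.4, -1.2], [0.8, -0.5], [0.8, -0.5], [-0.7, -1.7], [-1.3, -0.6], [-1.8, 1.0], [0.2, 0.7]]
top only [ 0.6411 -0.0778 -0.178 ] -10.2
[[-0.8, -0.2], [-0.5, -0.1], [0.8, 0.2], [0.5, 0.1]]
side only [ 0.6461 -0.0791 -0.1816] -10.4
[[0.1, -1.9], [-0.4, -0.7], [-0.7, 0.7], [1.2, 0.4]]
briq [ 0.5342  0.0121 -0.1087] -6.23
[[0.3, -0.5], [0.1, -0.3], [0.4, -1.1], [0.4, -1.2], [-1.2, -1.3], [-0.1, 2.4], [-0.6, -0.4], [-1.3, -0.1]]
top [ 0.5319  0.0131 -0.1089] -6.24
[[-0.0, 0.3], [-0.2, 0.5], [0.1, -0.3], [0.1, -0.5]]
side [ 0.5358  0.0107 -0.1229] -7.04
[[-0.2, -0.9], [0.6, 2.8], [0.0, -0.2], [-0.4, -0.1]]
briq in F [-0.12406043  0.06974379] 4.197799164389673
puck [ 0.51982922 -0.13414631  0.126     ] [-0.11177381 -0.07672502]
puck [ 0.52424793 -0.134838    0.126     ] [-0.10730288 -0.07660582]
(0, 38, 124) 293 286
(0, 38, 124) 413 184
(-55, 64, 124) 250 346
(-55, 64, 124) 326 167
(0, -38, 124) 384 302
(0, -38, 124) 443 273
(-55, -64, 124) 405 373
(-55, -64, 124) 371 319
```

jog_arm(
  steps=[
    [0.7,[-0.029,-0.018,0],[0,0,0]],
    [0.7,[-0.029,-0.018,0],[0,0,0]],
    [0.7,[-0.029,-0.018,0],[0,0,0]],
    [0.7,[-0.029,-0.018,0],[0,0,0]],
    [0.7,[-0.029,-0.018,0],[0,0,0]],
    [0.7,[-0.029,-0.018,0],[0,0,0]],
    [0.7,[-0.029,-0.018,0],[0,0,0]],
    [0.7,[-0.029,-0.018,0],[0,0,0]],
  ],
)

```text
time_s: 2.65
ee_pos: [0.3946, 0.2892, 0.2314]
tcp_rot: [0.219, 0.976, 0.0, 0.0]
ft_force: [0.1, 0.1, -0.3]
opening: 0.0255
```

jog_arm(
  steps=[
    [0.7,[-0.029,-0.018,0],[0,0,0]],
    [0.7,[-0.029,-0.018,0],[0,0,0]],
    [0.7,[-0.029,-0.018,0],[0,0,0]],
    [0.7,[-0.029,-0.018,0],[0,0,0]],
    [0.7,[-0.029,-0.018,0],[0,0,0]],
    [0.7,[-0.029,-0.018,0],[0,0,0]],
    [0.7,[-0.029,-0.018,0],[0,0,0]],
    [0.7,[-0.029,-0.018,0],[0,0,0]],
  ],
)

```text
time_s: 3.45
ee_pos: [0.5428, 0.0597, 0.2314]
tcp_rot: [0.219, 0.976, -0.0, 0.0]
ft_force: [-0.9, 0.9, -0.1]
opening: 0.0251
```

jog_arm(
  steps=[
    [0.7,[0,0,0],[0,0,8]],
    [0.7,[0,0,0],[0,0,8]],
    [0.7,[0,0,0],[0,0,8]],
    [0.7,[0,0,0],[0,0,8]],
    [0.7,[0,0,0],[0,0,8]],
    [0.7,[0,0,0],[0,0,8]],
    [0.7,[0,0,0],[0,0,8]],
    [0.7,[0,0,0],[0,0,8]],
  ],
)

```text
time_s: 4.25
ee_pos: [0.5422, 0.0611, 0.2314]
tcp_rot: [0.705, 0.709, 0.0, 0.0]
ft_force: [0.1, -0.3, -0.0]
opening: 0.0256
```

jog_arm(
  steps=[
    [0.7,[0,0,0],[0,0,8]],
    [0.7,[0,0,0],[0,0,3]],
    [0.7,[0,0,0.02],[0,0,0]],
    [0.7,[0,0,0.02],[0,0,0]],
    [0.7,[0,0,0],[0,0,0]],
    [0.7,[0,0,0],[0,0,0]],
    [0.7,[0,0,0],[0,0,0]],
    [0.7,[0,0,0],[0,0,0]],
  ],
)

```text
time_s: 5.05
ee_pos: [0.5425, 0.061, 0.1921]
tcp_rot: [0.768, 0.641, 0.0, 0.0]
ft_force: [0.1, -0.5, -0.4]
opening: 0.0255
```

```bash
python3 - <<'E'
from h import *
o=r.get_obs(); print(o['ee_pos'],o['tcp_rot'],o['opening'],o['joint_positions'].round(2))
q=o['tcp_rot']; print(np.degrees(2*np.arctan2(q[1],q[0])))
p=r.get_image('wrist'); save(p,'w1')
E
```

```text
[0.54247867 0.06104598 0.19212202] [7.67792794e-01 6.40697948e-01 4.99495171e-04 3.40073042e-04] 0.025507307888649206 [-0.31  0.73  0.26  1.65 -0.24  0.79 -0.12]
79.68778432594695
```

View pics/w1.png

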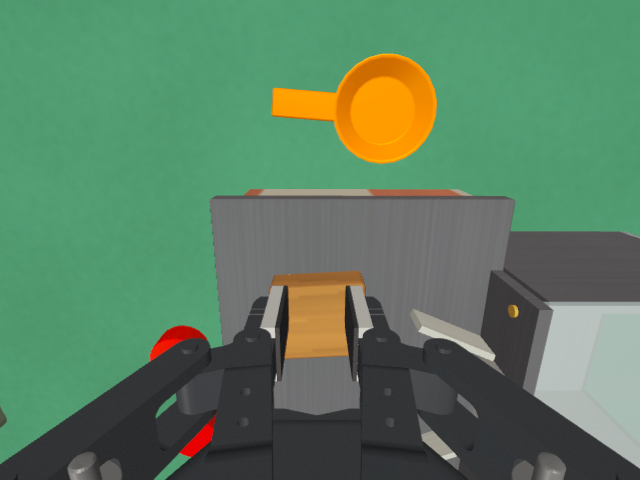

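The wrist view shows the ledge corners at (212,197) and (513,200), the briquette's far face edge from (272,276) to (362,272), and its near edge at (285,358)–(350,354).

```bash
python3 - <<'E'
from h import *
p=r.get_image('wrist')
F=[.6436,-.0789,-.1819]
c,s=np.cos(F[2]),np.sin(F[2])
def inF(P):
    d=P[:2]-np.array(F[:2]); return (c*d[0]+s*d[1]).round(4),(-s*d[0]+c*d[1]).round(4)
for n,a,z in (('cornerFL',(212,197),.1),('cornerBL',(513,200),.1),('bq',(272,276),.126),('bq',(362,272),.126),('tcp',None,0)):
    P=atz(p,a[1],a[0],z) if a else r.get_obs()['ee_pos']
    print(n,P.round(4),inF(P))
E
```

```text
cornerFL [0.4785 0.1034 0.1   ] (np.float64(-0.1954), np.float64(0.1494))
cornerBL [0.6801 0.0645 0.1   ] (np.float64(0.0099), np.float64(0.1476))
bq [0.5115 0.0497 0.126 ] (np.float64(-0.1531), np.float64(0.1025))
bq [0.5695 0.0419 0.126 ] (np.float64(-0.0947), np.float64(0.1054))
tcp [0.5423 0.061  0.1918] (np.float64(-0.1249), np.float64(0.1193))
```

jog_arm(
  steps=[
    [0.7,[0.007,0,0],[0,0,0]],
    [0.7,[0.007,0,0],[0,0,0]],
    [0.7,[0,0,0.025],[0,0,0]],
    [0.7,[0,0,0.025],[0,0,0]],
    [0.7,[0,0,0.02],[0,0,0]],
    [0.7,[0,0,0.014],[0,0,0]],
    [0.7,[0,0,0],[0,0,0]],
    [0.7,[0,0,0],[0,0,0]],
  ],
)

```text
time_s: 5.95
ee_pos: [0.5448, 0.0752, 0.1077]
tcp_rot: [0.768, 0.641, 0.0, 0.0]
ft_force: [-0.4, -0.0, 0.9]
opening: 0.0256
```

jog_arm(
  steps=[
    [0.7,[-0.006,0,0],[0,0,0]],
    [0.7,[-0.006,0,0],[0,0,0]],
    [0.7,[-0.006,0,0],[0,0,0]],
    [0.7,[-0.006,0,0],[0,0,0]],
    [0.7,[-0.006,0,0],[0,0,0]],
    [0.7,[-0.006,0,0],[0,0,0]],
    [0.7,[-0.006,0,0],[0,0,0]],
    [0.7,[0,0,0],[0,0,0]],
  ],
)

```text
time_s: 6.75
ee_pos: [0.5369, 0.0324, 0.1073]
tcp_rot: [0.768, 0.64, -0.0, 0.0]
ft_force: [0.2, 0.3, 0.5]
opening: 0.0257
```

```bash
python3 - <<'E'
from h import *
p=r.get_image('wrist'); save(p,'w2'); p=r.get_image('side'); save(p,'s2')
E
```

```text
(no output)
```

View pics/w2.png

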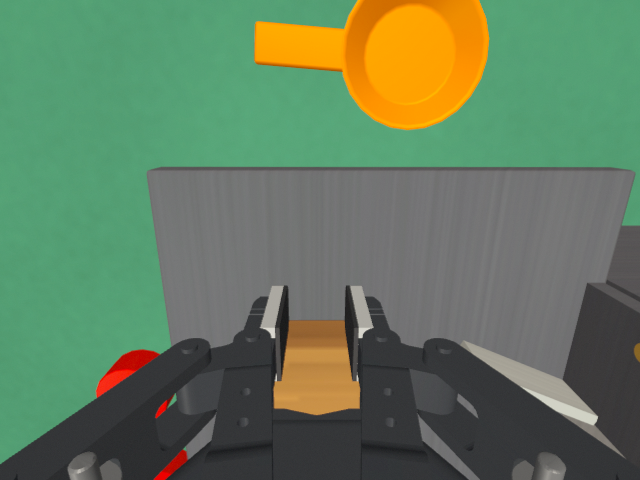

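View pics/s2.png

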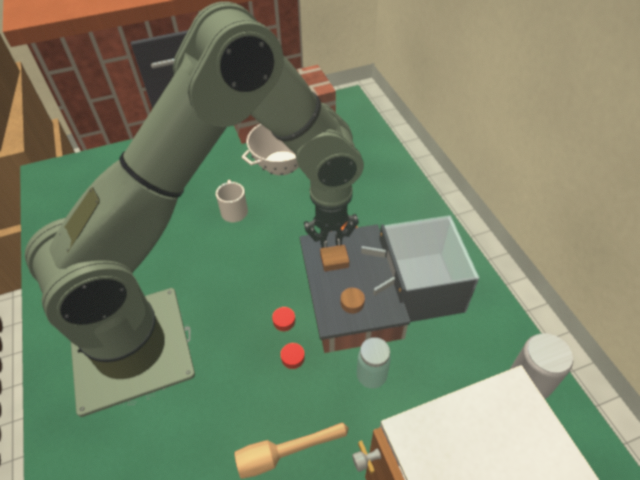

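The briquette is against the fingers at (317,320) and has started sliding, and the force is low. I'll push it another 50 mm.

jog_arm(
  steps=[
    [0.7,[-0.007,0,0],[0,0,0]],
    [0.7,[-0.007,0,0],[0,0,0]],
    [0.7,[-0.007,0,0],[0,0,0]],
    [0.7,[-0.007,0,0],[0,0,0]],
    [0.7,[-0.007,0,0],[0,0,0]],
    [0.7,[-0.007,0,0],[0,0,0]],
    [0.7,[-0.005,0,0],[0,0,0]],
    [0.7,[-0.003,0,0],[0,0,0]],
  ],
)

```text
time_s: 7.65
ee_pos: [0.5281, -0.0163, 0.1073]
tcp_rot: [0.768, 0.641, -0.0, 0.0]
ft_force: [-0.2, 1.4, 0.4]
opening: 0.0256
```

jog_arm(
  steps=[
    [0.7,[0,0,0],[0,0,0]],
    [0.7,[0.01,0,0],[0,0,0]],
    [0.7,[0.015,0,0],[0,0,0]],
    [0.7,[0.015,0,0],[0,0,0]],
    [0.7,[0,0,-0.03],[0,0,0]],
    [0.7,[0,0,-0.03],[0,0,0]],
    [0.7,[0,0,-0.03],[0,0,0]],
    [0.7,[0,0,0],[0,0,0]],
  ],
)

```text
time_s: 8.45
ee_pos: [0.5367, 0.0248, 0.2004]
tcp_rot: [0.767, 0.641, 0.002, 0.001]
ft_force: [-0.7, -0.8, -1.1]
opening: 0.0256
```

```bash
python3 - <<'E'
from h import *
p=r.get_image('wrist'); save(p,'w3'); p=r.get_image('side'); save(p,'s3')
c=cv2.cvtColor(p['color'],cv2.COLOR_RGB2BGR)
cv2.imwrite('pics/s3z.png',cv2.resize(c[200:365,270:490],None,fx=3.6,fy=3.6,interpolation=cv2.INTER_CUBIC))
E
```

```text
(no output)
```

View pics/w3.png

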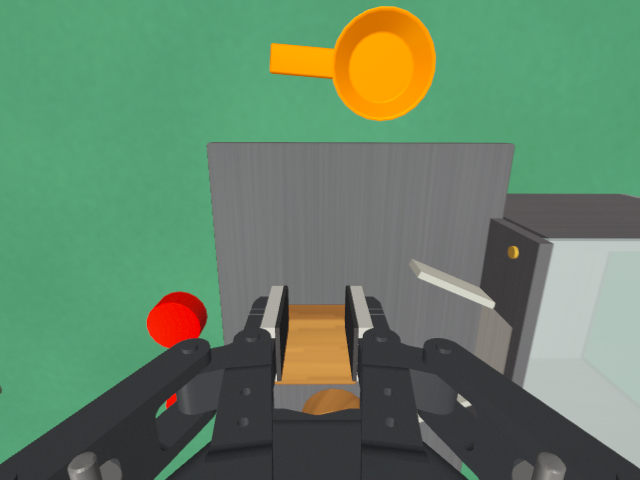

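View pics/s3z.png

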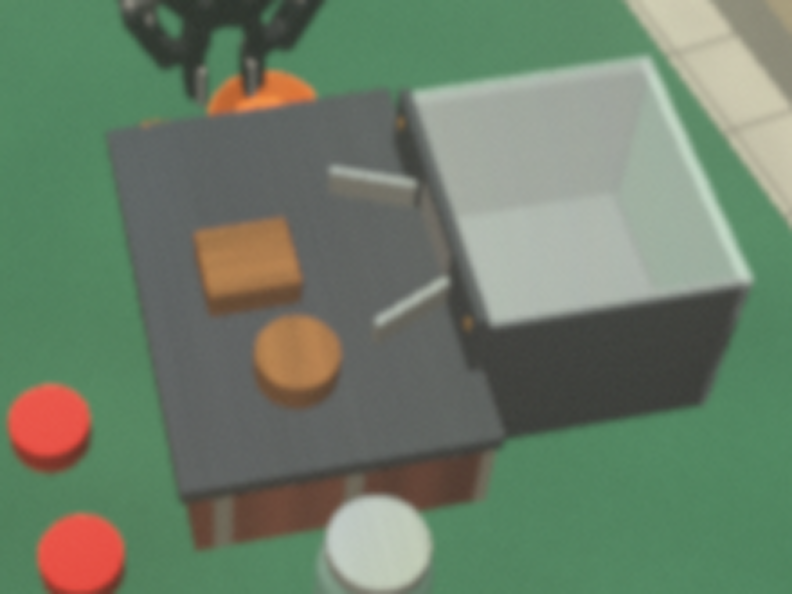

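The briquette is now square to the ledge and close to the middle line, centred at (250,260) in the zoom. The puck hasn't moved. Next I'll turn the tool and get behind it.

jog_arm(
  steps=[
    [0.7,[-0.0206,-0.0155,0],[0,0,0]],
    [0.7,[-0.0206,-0.0155,0],[0,0,0]],
    [0.7,[-0.0206,-0.0155,0],[0,0,0]],
    [0.7,[-0.0206,-0.0155,0],[0,0,0]],
    [0.7,[0,0,0],[0,0,-8]],
    [0.7,[0,0,0],[0,0,-8]],
    [0.7,[0,0,0],[0,0,-8]],
    [0.7,[0,0,0],[0,0,-8]],
  ],
)

```text
time_s: 9.35
ee_pos: [0.4593, -0.0457, 0.1964]
tcp_rot: [0.559, 0.829, -0.0, -0.001]
ft_force: [-0.2, -0.3, 0.1]
opening: 0.0255
```

jog_arm(
  steps=[
    [0.7,[0,0,0],[0,0,-8]],
    [0.7,[0,0,0],[0,0,-8]],
    [0.7,[0,0,0],[0,0,-8]],
    [0.7,[0,0,0],[0,0,-8]],
    [0.7,[0,0,0],[0,0,-8]],
    [0.7,[0,0,0],[0,0,-8]],
    [0.7,[0,0,0],[0,0,-8]],
    [0.7,[0,0,0],[0,0,-2]],
  ],
)

```text
time_s: 10.15
ee_pos: [0.4593, -0.0459, 0.1965]
tcp_rot: [0.088, 0.996, 0.0, -0.001]
ft_force: [0.2, 1.0, 0.7]
opening: 0.0254
```

```bash
python3 - <<'E'
from h import *
p=r.get_image('wrist'); save(p,'w4')
o=r.get_obs(); print(o['ee_pos'],np.degrees(2*np.arctan2(o['tcp_rot'][1],o['tcp_rot'][0])), o['joint_positions'].round(2))
E
```

```text
[ 0.45932783 -0.045992    0.19659868] 169.80894451272854 [ 0.19  0.61 -0.26  1.92  0.25  0.64  1.16]
```

View pics/w4.png

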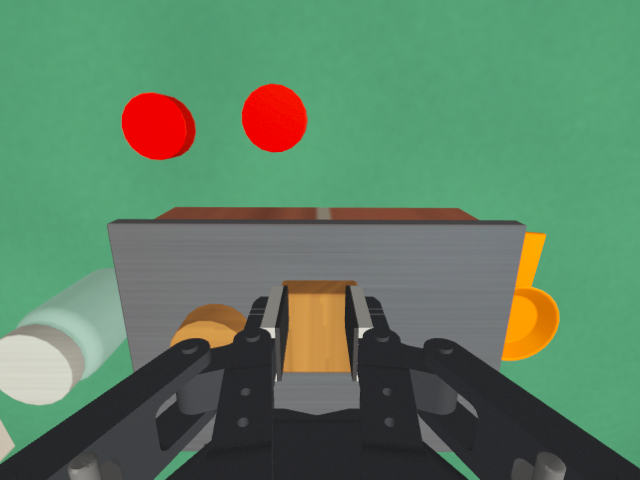

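```bash
python3 - <<'E'
from h import *
p=r.get_image('wrist')
a,b=atz(p,222,109,.1),atz(p,222,524,.1); m=(a+b)/2; u=(b-a)[:2]; print(np.linalg.norm(u)); u/=np.linalg.norm(u) # +yF
x=np.array([u[1],-u[0]]); print('yaw',np.degrees(np.arctan2(x[1],x[0])))
for n,P in (('bqL',atz(p,281,281,.126)),('bqR',atz(p,280,357,.126)),('tcp',r.get_obs()['ee_pos'])):
    d=P[:2]-m[:2]; print(n,'x',(d@x-.2).round(4),'y',(d@u).round(4))
E
```

```text
0.2944218385979567
yaw -10.204953741533243
bqL x -0.1662 y -0.0237
bqR x -0.167 y 0.027
tcp x -0.1882 y 0.0006
```

jog_arm(
  steps=[
    [0.7,[0,0,0.025],[0,0,0]],
    [0.7,[0,0,0.025],[0,0,0]],
    [0.7,[0,0,0.025],[0,0,0]],
    [0.7,[0,0,0.014],[0,0,0]],
    [0.7,[0,0,0],[0,0,0]],
    [0.7,[-0.006,0,0],[0,0,0]],
    [0.7,[-0.006,0,0],[0,0,0]],
    [0.7,[-0.006,0,0],[0,0,0]],
  ],
)

```text
time_s: 11.05
ee_pos: [0.4783, -0.0498, 0.109]
tcp_rot: [0.09, 0.996, -0.0, 0.001]
ft_force: [-0.1, 0.4, -0.1]
opening: 0.0256
```

jog_arm(
  steps=[
    [0.7,[-0.009,0,0],[0,0,0]],
    [0.7,[-0.009,0,0],[0,0,0]],
    [0.7,[-0.009,0,0],[0,0,0]],
    [0.7,[-0.009,0,0],[0,0,0]],
    [0.7,[-0.009,0,0],[0,0,0]],
    [0.7,[-0.009,0,0],[0,0,0]],
    [0.7,[-0.009,0,0],[0,0,0]],
    [0.7,[-0.009,0,0],[0,0,0]],
  ],
)

```text
time_s: 11.85
ee_pos: [0.5488, -0.0627, 0.1088]
tcp_rot: [0.09, 0.996, 0.0, 0.0]
ft_force: [-0.9, -0.1, 0.8]
opening: 0.0254
```

```bash
python3 - <<'E'
from h import *
o=r.get_obs(); P=o['ee_pos']; F=[.6436,-.0789,-.1805]; c,s=np.cos(F[2]),np.sin(F[2]); d=P[:2]-F[:2]; print(P,c*d[0]+s*d[1],-s*d[0]+c*d[1],o['ft_force'])
p=r.get_image('wrist'); save(p,'w5'); p=r.get_image('side')
c=cv2.cvtColor(p['color'],cv2.COLOR_RGB2BGR)
cv2.imwrite('pics/s5z.png',cv2.resize(c[200:365,270:490],None,fx=3.6,fy=3.6,interpolation=cv2.INTER_CUBIC))
E
```

```text
[ 0.54878941 -0.06272444  0.10884449] -0.09617415917144759 -0.001107764373855756 [-0.86460346 -0.11314922  0.81590498]
```

View pics/w5.png

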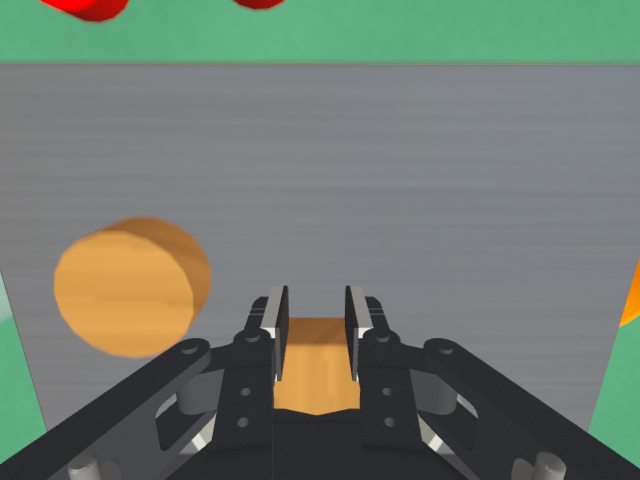

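View pics/s5z.png

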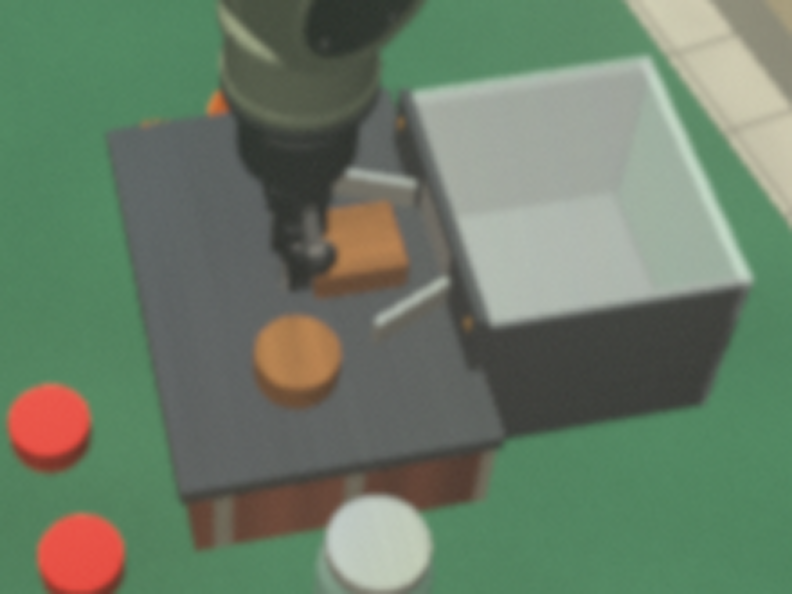

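jog_arm(
  steps=[
    [0.7,[-0.008,0,0],[0,0,0]],
    [0.7,[-0.008,0,0],[0,0,0]],
    [0.7,[-0.008,0,0],[0,0,0]],
    [0.7,[-0.008,0,0],[0,0,0]],
    [0.7,[-0.008,0,0],[0,0,0]],
    [0.7,[-0.008,0,0],[0,0,0]],
    [0.7,[-0.008,0,0],[0,0,0]],
    [0.7,[0,0,0],[0,0,0]],
  ],
)

```text
time_s: 12.75
ee_pos: [0.604, -0.0727, 0.1082]
tcp_rot: [0.09, 0.996, 0.0, 0.0]
ft_force: [-1.2, -0.5, 0.2]
opening: 0.0258
```

```bash
cat > look.py <<'E'
from h import *
import sys
n=sys.argv[1]
o=r.get_obs(); P=o['ee_pos']; F=[.6436,-.0789,-.1805]; c,s=np.cos(F[2]),np.sin(F[2]); d=P[:2]-F[:2]; print(o['time_s'],P,c*d[0]+s*d[1],-s*d[0]+c*d[1],o['ft_force'])
p=r.get_image('side')
c=cv2.cvtColor(p['color'],cv2.COLOR_RGB2BGR)
cv2.imwrite(f'pics/{n}.png',cv2.resize(c[200:365,270:490],None,fx=3.6,fy=3.6,interpolation=cv2.INTER_CUBIC))
E
python3 look.py s6
```

```text
12.75 [ 0.60403698 -0.07265292  0.10824381] -0.04004176265672722 -0.0009568158311791261 [-1.17406847 -0.53441936  0.2453005 ]
```

View pics/s6.png

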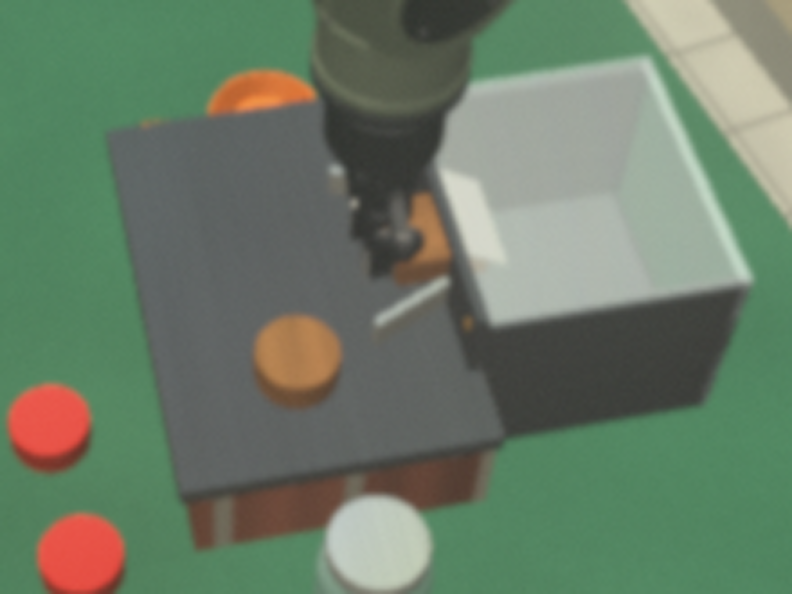

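The flap is lifted at (475,220) and the briquette is going in, with a force of about 1 N. I'll continue slowly.

jog_arm(
  steps=[
    [0.7,[-0.004,0,0],[0,0,0]],
    [0.7,[-0.004,0,0],[0,0,0]],
    [0.7,[-0.004,0,0],[0,0,0]],
    [0.7,[-0.004,0,0],[0,0,0]],
    [0.7,[-0.004,0,0],[0,0,0]],
    [0.7,[0,0,0],[0,0,0]],
    [0.7,[0,0,0],[0,0,0]],
    [0.7,[0,0,0],[0,0,0]],
  ],
)

```text
time_s: 13.6
ee_pos: [0.6229, -0.0761, 0.1083]
tcp_rot: [0.09, 0.996, -0.0, 0.0]
ft_force: [0.8, -0.8, -0.4]
opening: 0.0258
```

```bash
python3 look.py s7
```

```text
13.6 [ 0.62286839 -0.07606749  0.10831464] -0.02090330342505258 -0.0009352724789013149 [ 0.8015183  -0.83383245 -0.43787232]
```

View pics/s7.png

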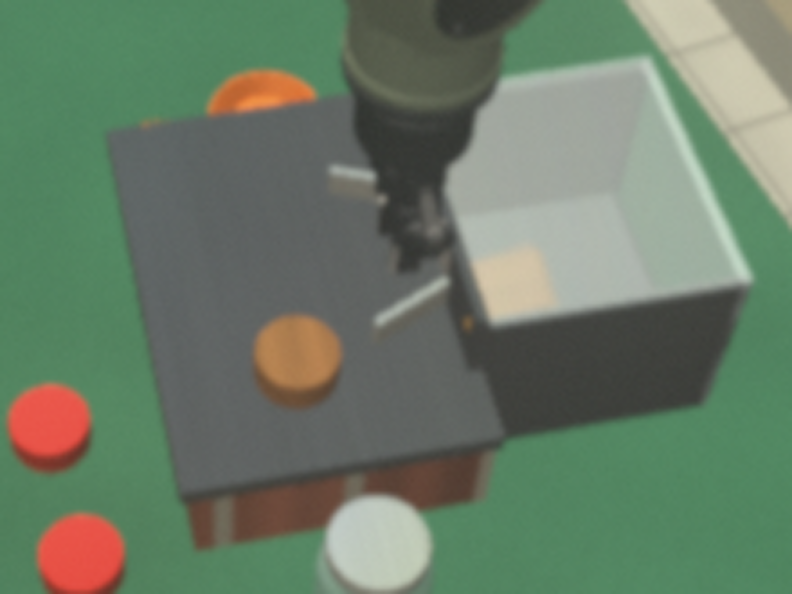

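The briquette has dropped into the box; it shows through the glass at (515,280). Now I'll draw back and lift.

jog_arm(
  steps=[
    [0.7,[0.01,0,0],[0,0,0]],
    [0.7,[0.02,0,0],[0,0,0]],
    [0.7,[0.025,0,0],[0,0,0]],
    [0.7,[0.025,0,0],[0,0,0]],
    [0.7,[0.025,0,0],[0,0,0]],
    [0.7,[0.02,0,0],[0,0,0]],
    [0.7,[0,0,-0.03],[0,0,0]],
    [0.7,[0,0,-0.03],[0,0,0]],
  ],
)

```text
time_s: 14.45
ee_pos: [0.4993, -0.0535, 0.1691]
tcp_rot: [0.09, 0.996, -0.0, -0.001]
ft_force: [-0.0, -1.0, 0.1]
opening: 0.0252
```

jog_arm(
  steps=[
    [0.7,[0.02,0,-0.03],[0,0,0]],
    [0.7,[0.02,0,-0.03],[0,0,0]],
    [0.7,[0,0,-0.02],[0,0,0]],
    [0.7,[0,0,0],[0,0,0]],
    [0.7,[0,0,0],[0,0,0]],
    [0.7,[0,0,0],[0,0,0]],
    [0.7,[0,0,0],[0,0,0]],
    [0.7,[0,0,0],[0,0,0]],
  ],
)

```text
time_s: 15.25
ee_pos: [0.4605, -0.0465, 0.2478]
tcp_rot: [0.09, 0.996, -0.0, -0.0]
ft_force: [-0.2, -0.3, 0.1]
opening: 0.0254
```

```bash
python3 look.py s8; python3 - <<'E'
from h import *
p=r.get_image('top'); save(p,'t8')
E
```

```text
15.25 [ 0.46046536 -0.0464701   0.24778104] -0.1859813044750298 -0.000973555723397343 [-0.20541705 -0.29687261  0.09626098]
```

View pics/s8.png

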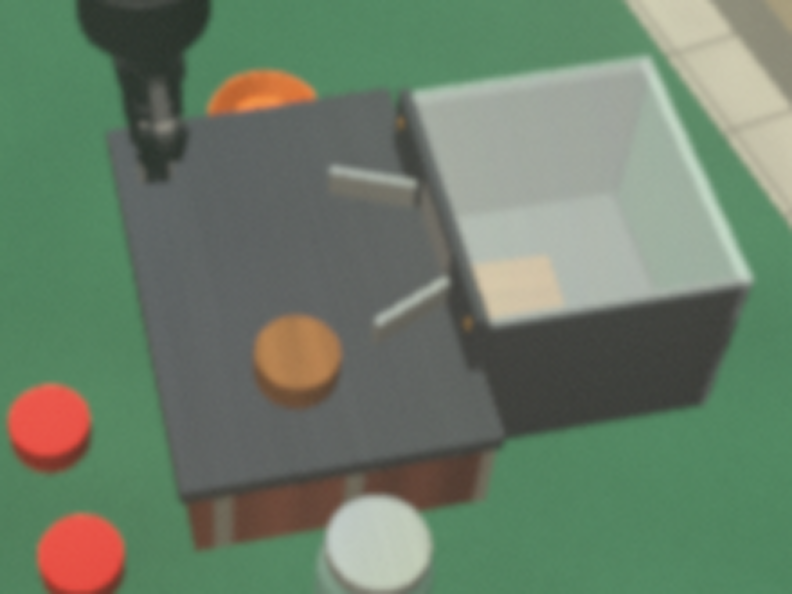

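View pics/t8.png

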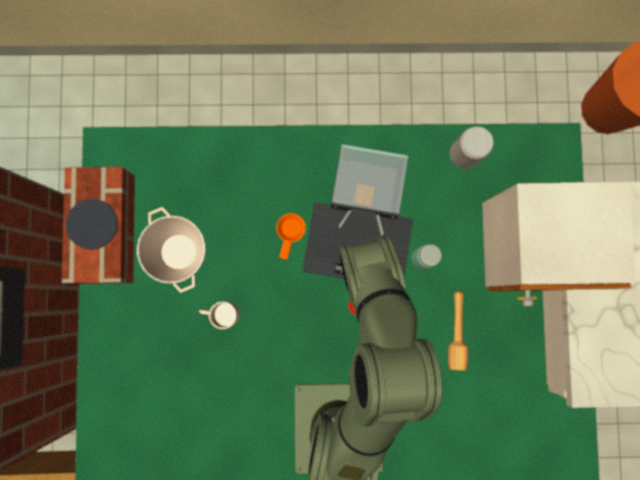

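The briquette lies flat inside the box, at (515,285) in the zoom and (364,194) from the top. The flap hangs shut in the doorway, and the puck, red discs, jar and spoon rest are where they started. I'm handing in.

```bash
python3 -c "
from plant import r
print(r.close_job())"
```

```text
the job is handed in; nothing more can be done
None
```

The rectangular briquette is in the feed box, the flap has swung shut behind it, and the job is handed in. It took about 15 s of the 51 s allowed. I pushed the briquette sideways to the doorway's middle line, then straight in through the flap, using only the partly closed fingers. It was never lifted or squeezed.

- **In the box:** the last pictures from the side and top cameras show the briquette lying on the box floor.
- **Flap:** it looked shut in the side picture, judged by eye only.
- **Left alone:** the round piece is still where it lay, and the jar, spoon rest, colander, mug and masher look unmoved. One red disc was partly hidden by the arm in the top picture, but the side picture shows both in place.
- **Force:** the wrist force stayed under about 2 N at every reading, which I had only at the end of each move.
- **Disagreement:** the top, side and wrist cameras placed the box and briquette 3 to 6 mm apart. The doorway left about 10 mm on each side of the briquette, so this did not matter.

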